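# Nail a frame corner at the repair table

### The job

A small wooden frame corner lies ready under the bench nail press. Feed a nail by pressing the hinged pedal down to its stop and letting it spring right back up; then flip the safety catch that bars the lever up and over, well past upright, so that it stays open, take the lever by its black grip, pull it all the way towards the front of the press to its stop, and finish while still holding it there with the gripper, because its spring drives it back. Leave the cup, the screwdriver and the loose slat where they are.

Things in the scene. Friction and masses are not known exactly. Their poses are not given: they have to be found in the camera images.
- press: Grey bench nail press, immovable, on a plywood board 260 (x) x 470 (y) x 18 mm. Origin under the board's centre, at table height. x points from its front to its back, y to its left, z up. Two grey cheeks (x +-93, y +-33, tops 172 mm above the table) carry the lever. The board's wings (y +165 and -165 mm) carry the pedal and a fixed dish of nails, either way round. The catch is on the +y side.
- lever_hinge (a point): The lever's hinge axis, in the middle between the cheeks: press x 0, y 0, 148 mm above the table. Fixed. The axis runs along the press y.
- lever (a joint): Lever angle. 0 at rest (leaning 0.60 rad from upright towards the press +x), grows as the grip is pulled towards -x, stop at 1.10 (leaning 0.50 rad towards -x). A spring drives it back: 0.35 N m at 0, 1.45 N m at the stop (about 10 N at the grip). The closed catch blocks it within about 0.1 rad. Pinched, the grip turns stiffly between the pads and lags behind the arm.
- lever_grip (a point): Black barrel on the lever's upper end, 30 mm in diameter, 44 mm long along the press y, both ends free. This point is its centre, 150 mm from lever_hinge: at lever angle q at press x = 150 sin(0.60 - q), 150 cos(0.60 - q) mm above the hinge. Turns with the lever. The flat steel stem (20 x 16 mm) enters it from below in the middle; a lug on the stem points to the front.
- catch_pivot (a point): The catch's pivot (axis along the press x), fixed: press x -32, y +84 mm, 205 mm above the table. It sits on a bracket just behind the bar, 22 mm wide in y, 8 mm thick, ending 10 mm above the pivot.
- catch (a joint): Safety catch angle. 0 closed: a steel bar 10 mm thick (x), 16 mm high, reaching 90 mm from the pivot towards the press -y, level across the front of the lever's lug; it starts 0 to 0.15 open, still blocking. Grows as the bar swings up and over the pivot to the +y side; upright at 1.57, stop at 2.20. Light friction (0.04 N m) keeps it where it is left.
- catch_tab (a point): Middle of the tab standing on the catch bar, for pinching or pushing. Tab 12 mm thick (press x), 20 mm along the bar, top 30 mm above the bar. The point is 12 mm below the tab's top; it turns with the catch: at catch angle q its offset from catch_pivot is press y = -54 cos q + 26 sin q, z = 54 sin q + 26 cos q (mm). Pinched, it turns stiffly between the pads and lags.
- pedal_foot: Grey foot of the feed pedal, 140 mm (x) by 70 mm (y) by 10 mm, screwed on the board's left or right wing, 18 mm above the table. Origin under its middle. The pedal's hinge lies at its x +55 mm, 24 mm up, along its y; the free end points to its -x.
- pedal (a joint): Feed pedal angle, rad. 0 up (at rest the steel plate, 54 mm wide and 121 mm from hinge to free end, slopes up by 0.33 rad towards the free end), grows as it is pressed down, stop at 0.30. Spring-returned: about 4 N at the pad to start, 9 N at the stop.
- pedal_pad (a point): Point on top of the pedal's black rubber tread (60 x 50 mm), 85 mm from the hinge; it turns with the pedal. At rest it lies about 58 mm above the board (76 mm above the table), at the stop about 32 mm above the board. Push here straight down, about 25 mm of travel.
- cup: Paper cup, 72 mm across, 85 mm high, loose on the table beside the board. Origin under its centre. Bystander.
- screwdriver: Screwdriver, 190 mm long, lying loose on the table beside the board along its own x. Bystander.
- slat: Loose wooden slat 130 x 14 x 10 mm on the table beside the board. Origin under its centre. Bystander.

How it is judged:
By the outcome, as a careful person would: the job done as asked, in the order asked, and still so for the second after the job is handed in, while the arm keeps its last pose, push and grip.
It also fails if it takes over 72 s, if anything falls off the work surface, if the arm or the gripper's body presses on something with over 40 N, if the wrist force passes 120 N, or if a joint passes its speed limit or range.

### The arm

A 7-joint arm with a two-finger parallel gripper is mounted at the origin on the work surface. World frame = base frame: x ahead of the robot, y to its left, z up, the work surface at z = 0. Lengths are in m, angles in rad, forces in N, time in s.
With the tool pointing down it reaches from about 0.425 to 0.875 m from the base axis. Payload 8.4 kg.
Tool frame: the origin (TCP) lies on the centre line of the jaws, within the pads' length; the fingertips stand tcp_to_tips ahead of it and the grasp point (between the pads) lies 11 mm behind it (tcp_to_tips is the distance from the TCP to the fingertips, in m); z points along the fingers, y is the line along which they close (so a half turn about z gives the same grasp; the last joint's range is limited). The gripper opens to 87 mm and grips with 3 to 60 N. Pads are 19 mm wide; open, the fingers measure 117 mm over their backs; the gripper's body (75 mm by 190 mm) begins 51 mm behind the grasp point.
Start: joints at [-1.252, 0.333, 0.04, 1.465, -0.013, 1.343, -0.059], TCP at [0.264, 0.594, 0.231] pointing down, gripper open.
Joint ranges: [-2.58, 2.58], [-0.38, 2.09], [-1.3, 1.39], [0.25, 2.4], [-1.5, 4.64], [0.08, 2.09], [-2.65, 2.65]. Speed limits (rad/s): [2.22, 2.22, 2.79, 2.79, 3.14, 3.14, 3.14].

### API

Orientations are given as [roll, pitch, yaw] about the fixed x, y, z axes, in that order (R = Rz(yaw) Ry(pitch) Rx(roll)).
In Python, from workcell import read_state, get_image, finish_job, tcp_to_tips gives the robot as it stands.
- The arm moves only by the tool servo_tool, never from a script. Its argument "moves" is a list of rows, each an object with "hand": the closure in counts, from 0 (fully open) to 255 (shut); "slide": the shift along the tool's x, y, z in cm, a list of three; "spin": the turn about the tool's z in rad. In form: [{"hand": hand, "slide": [dx, dy, dz], "spin": spin}, ...]. A call has 1 to 8 rows; each row shifts and turns the commanded pose from where the row before left it, along the tool's axes as they then stand; what a row does not reach is not made up. A row lasts 1/8 s, in which the tool goes at most 62.5 mm and 10.7 degrees, less where a joint would pass 70% of its speed; a pose out of reach is approached as far as the arm can. A call is refused whole if a number of a shift passes 6.25 or a number of a turn 0.188, either way. A call with a gripper value outside its range is refused whole. The fingers move at their own pace and stop on an object; "grip_force" is the grip in N (left out, the last holds). Time passes only in rows, so rows that do not move let the fingers close. It gives the time, the measured TCP pose, the force, the opening and the grip force at its end, in the units of the state.
- read_state(): the state, without advancing time (a new reading comes with each control period).
- get_image(name): name is "side" or "top" or "wrist"; returns a dict with "image" (384x512x3 uint8, blue, green, red), "camera_matrix" (3x3 intrinsics, pixels), "rvec" (rotation vector, rad) and "tvec" (3), from world to camera coordinates, as OpenCV has them. Camera axes: x right, y down, z forward; pixel columns grow to the right and rows downward; lengths in m; the calibration is good to about 2 mm. A picture is of the moment at which its call begins. There is no depth.
- finish_job(): hands the job in; it is judged then, once.
The state is a dict: "clock": time; "joint_positions": joint angles; "joint_velocities": joint speeds; "tau": joint torques, N m; "eef_pos": TCP position; "ee_rot": TCP orientation; "force": force on the tool from outside, world axes, zero at the start; "wrist_torque": the same for the moment, N m; "opening": opening from 0.0 (shut) to 1.0 (fully open); "finger_force": force on a finger pad.
Only numpy, scipy, OpenCV 4.12 (cv2) and the standard library are available. Lean on these libraries where they do the work, as an engineer would, in place of code of your own. Each camera call takes 0.05 s, during which the arm holds its last target. There are 200 camera calls.

## Working session

There is one attempt and no reset: what is moved stays moved. The work goes in short steps, Python scripts to look and compute and a tool call to move; the robot and the scene stay as the last step left them, time stands still between calls to the robot, and variables do not carry over. Pictures are saved under pics/ and viewed, at most 10 in all, crops included, and the job is handed in when it is done.

Besides the shell and the picture viewer there is one more tool, called as a command line: name --argument value ..., lists and objects as JSON in quotes. servo_tool: Moves the arm, as the interface text tells. Its arguments: {"type":"object","properties":{"moves":{"type":"array","items":{"type":"object","properties":{"hand":{"type":"number"},"slide":{"type":"array","items":{"type":"number"}},"spin":{"type":"number"}}}},"grip_force":{"type":"number"}},"required":["moves"]}

```bash
mkdir -p pics; ls
cat > h.py <<'E'
import numpy as np, cv2
from workcell import read_state, get_image, finish_job, tcp_to_tips
def cam(n):
    d=get_image(n); R=cv2.Rodrigues(np.array(d["rvec"],float))[0]; t=np.array(d["tvec"],float).ravel()
    return d["image"],np.array(d["camera_matrix"],float),R,t
def ray(c,uv):
    _,K,R,t=c; o=-R.T@t; d=R.T@np.linalg.inv(K)@np.array([uv[0],uv[1],1.]); return o,d/np.linalg.norm(d)
def onz(c,uv,z):
    o,d=ray(c,uv); return o+d*(z-o[2])/d[2]
def tri(c1,p1,c2,p2):
    o,d=ray(c1,p1); q,e=ray(c2,p2); s=np.linalg.lstsq(np.c_[d,-e],q-o,rcond=None)[0]
    a=o+d*s[0]; b=q+e*s[1]; return (a+b)/2,np.linalg.norm(a-b)
def proj(c,P):
    _,K,R,t=c; p=K@(R@np.array(P)+t); return p[:2]/p[2]
E
python3 - <<'E'
from h import *
for n in("side","top"):
    c=cam(n); cv2.imwrite(f"pics/{n}0.png",cv2.resize(c[0],(800,600))); print(n,-c[2].T@c[3])
print(read_state(),tcp_to_tips)
E
```

```text
pics
side [ 0.30378693 -0.98513857  1.24354737]
top [0.51641308 0.03043869 1.41010897]
{'clock': 0.1, 'joint_positions': array([-1.25218426,  0.33384815,  0.03990971,  1.46618996, -0.01338767,
        1.34326857, -0.05848677]), 'joint_velocities': array([ 7.71897680e-04, -3.38412207e-03, -2.80066722e-05, -2.24519082e-04,
        7.26355387e-04, -1.55907543e-03,  2.45805404e-03]), 'tau': array([ 5.01353716e-03, -6.57812691e+01,  1.34026263e+00, -4.04708576e+01,
       -5.96826081e-02,  4.08499350e-02,  5.21336472e-05]), 'eef_pos': array([0.26362794, 0.59369495, 0.2297401 ]), 'ee_rot': array([-3.14014970e+00,  1.20881257e-04,  2.72374660e+00]), 'force': array([-0.54394045,  0.21458544, -0.14374131]), 'wrist_torque': array([ 0.01494481,  0.02765388, -0.00566881]), 'finger_force': 0.0, 'opening': 1.0016918867312858} 0.008
```

View pics/side0.png

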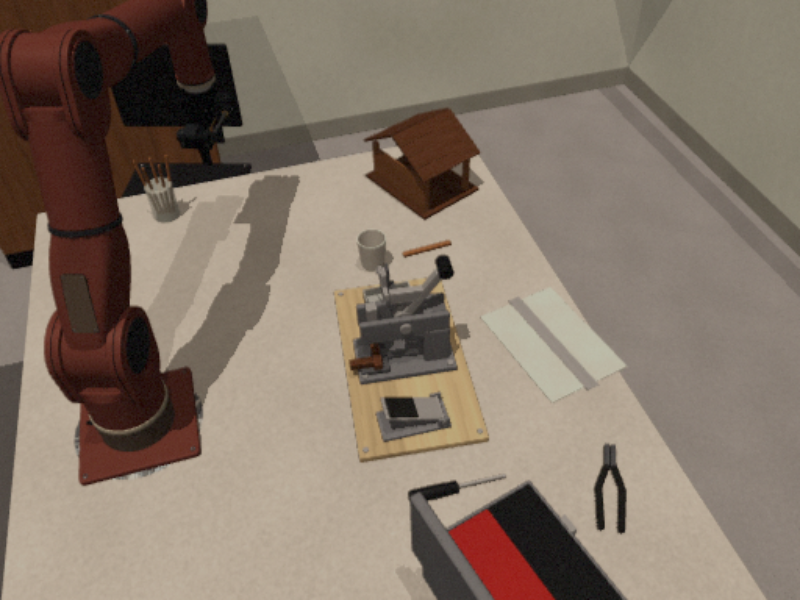

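View pics/top0.png

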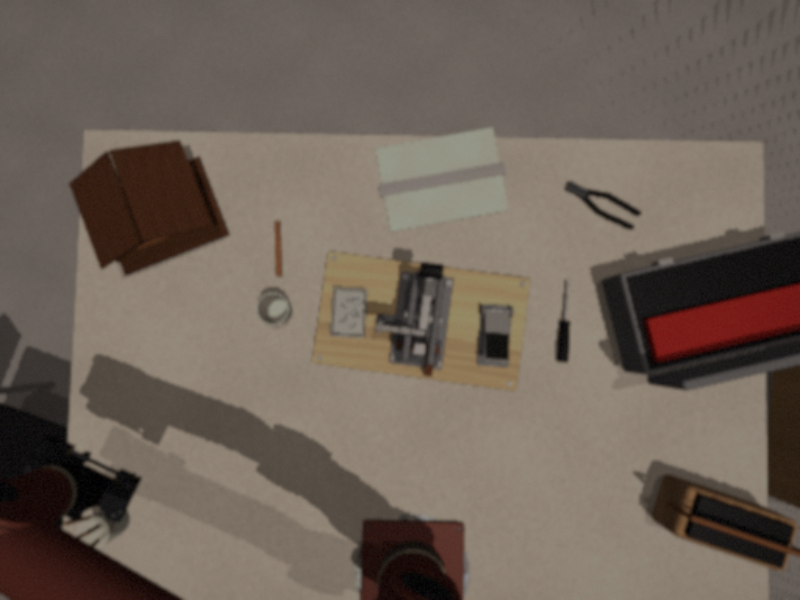

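The side view shows the press with the pedal on its right (-y) wing at about (415,410), the grip at (445,266) and the catch at (385,275). The top view shows the board's corners near (328,251), (530,277), (518,389) and (312,362), with the pedal tread at (494,345) and the grip at (431,270). Next I measure these.

Run:
```python
from h import *
T=cam("top"); S=cam("side"); s=512/800
hsv=cv2.cvtColor(T[0],cv2.COLOR_BGR2HSV)
# board
m=cv2.inRange(hsv,(12,75,80),(32,255,255)); w=np.zeros_like(m); w[150:260,190:350]=255; m&=w
m=cv2.morphologyEx(m,cv2.MORPH_OPEN,np.ones((3,3)))
pts=cv2.findNonZero(m); hull=cv2.convexHull(pts)
P=np.array([onz(T,p,.018)[:2] for p in hull[:,0].astype(float)],np.float32)
r=cv2.minAreaRect(P*1000); print("board",r)
B=cv2.boxPoints(r)/1000; cen=np.array(r[0])/1000
e=[B[1]-B[0],B[2]-B[1]]; ex=min(e,key=np.linalg.norm); ex=ex*np.sign(ex[0]); yaw=np.arctan2(ex[1],ex[0]); print("yaw",yaw)
def blob(c,box,thr=45):
    x0,y0,x1,y1=[int(v*s) for v in box]
    g=c[0][y0:y1,x0:x1].max(axis=2); mm=(g<thr).astype(np.uint8)
    n,l,st,ce=cv2.connectedComponentsWithStats(mm); i=1+np.argmax(st[1:,4]); return ce[i]+[x0,y0],st[i]
gt=blob(T,(410,255,450,283)); gs=blob(S,(430,250,460,282)); print(gt,gs,"grip",tri(T,gt[0],S,gs[0]))
pt=blob(T,(480,328,512,362)); ps=blob(S,(383,392,420,424)); print(pt,ps,"pad",tri(T,pt[0],S,ps[0]))
Rz=np.array([[np.cos(yaw),-np.sin(yaw)],[np.sin(yaw),np.cos(yaw)]])
for n,p,z in(("grip",(150*np.sin(.6),0),148+150*np.cos(.6)),("pivot",(-32,84),205),("tab",(-32,30),231)):
    q=cen+Rz@np.array(p)/1000; print(n,q,z,"top px800",proj(T,[*q,z/1000])/s,"side",proj(S,[*q,z/1000])/s)
a=cv2.resize(T[0][140:260,190:350],(800,600),interpolation=cv2.INTER_CUBIC)
cv2.imwrite("pics/topc.png",a)
b=cv2.resize(S[0][150:300,210:330],(480,600),interpolation=cv2.INTER_CUBIC)
cv2.imwrite("pics/sidec.png",b)
```

```text
board ((571.4482421875, -7.241607666015625), (468.4251403808594, 260.4641418457031), 83.43724822998047)
yaw -0.11454159
(array([273.88549618, 174.05343511]), array([  4,   6,  17,  12, 131], dtype=int32)) (array([284.05454545, 170.7       ]), array([  4,   4,  11,  14, 110], dtype=int32)) grip (array([ 0.65267928, -0.01373556,  0.26958945]), np.float64(0.0037730138147149517))
(array([316.36283186, 220.71681416]), array([  0,   3,  18,  17, 226], dtype=int32)) (array([256.5952381 , 260.53809524]), array([  2,   5,  21,  12, 210], dtype=int32)) pad (array([ 0.51672001, -0.16923816,  0.06877588]), np.float64(0.0007208547208232947))
grip [ 0.65558962 -0.01692167] 271.80034223645174 top px800 [429.97594794 269.33447002] side [444.84040944 266.78755781]
pivot [0.5492584  0.07986529] 205 top px800 [378.45117411 325.93121431] side [380.63460501 270.50805597]
tab [0.54308667 0.02621913] 231 top px800 [405.59109599 329.35605265] side [384.18611705 279.37268351]
```

View pics/sidec.png

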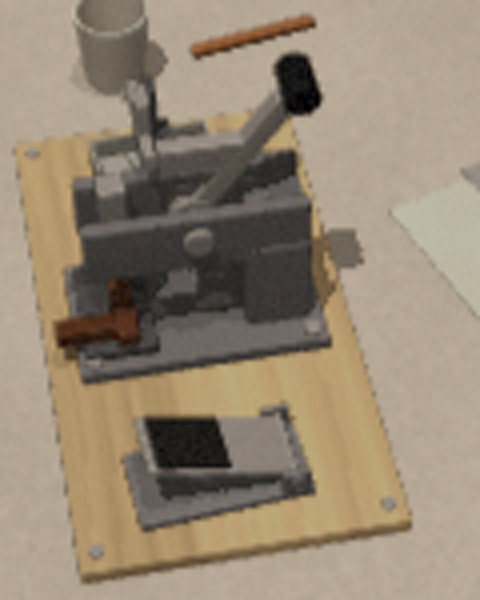

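View pics/topc.png

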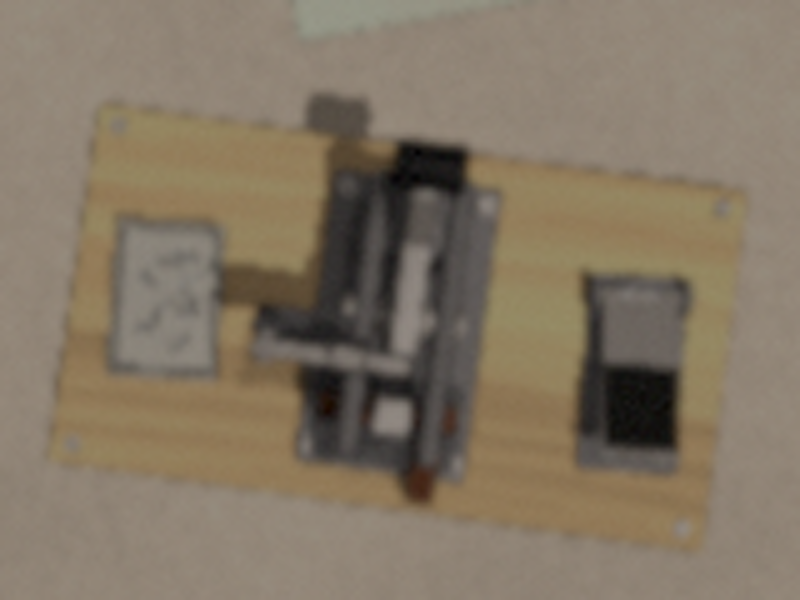

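The crops agree with the board fit: centre (0.571, -0.007), yaw -0.115, size 468x260 (should be 470x260). The grip and pad heights also fit. I rise first, and spin so that tool x is along press y and tool y along press x.

servo_tool --moves '[{"hand":255,"slide":[0,0,-2],"spin":0.181},{"hand":255,"slide":[0,0,-2],"spin":0.181},{"hand":255,"slide":[0,0,-2],"spin":0.181},{"hand":255,"slide":[0,0,-2],"spin":0.181},{"hand":255,"slide":[0,0,-2],"spin":0.181},{"hand":255,"slide":[0,0,-2],"spin":0.181},{"hand":255,"slide":[0,0,-2],"spin":0.182},{"hand":255,"slide":[0,0,0],"spin":0}]' --grip_force 20

```text
clock: 1.2
eef_pos: [0.2639, 0.5945, 0.3718]
ee_rot: [3.141, -0.002, 1.457]
force: [0.3, 0.1, -0.5]
opening: 0.171
finger_force: 0.0
```

```bash
cat >> h.py <<'E'
from scipy.spatial.transform import Rotation as Ro
C=np.array([.5714,-.0072,0]); PR=Ro.from_euler("z",-.1145)
def press(p): return PR.inv().apply(np.array(p)-C)
def world(p): return C+PR.apply(np.array(p))
def slide(target):  # cm in tool axes
    s=read_state(); return Ro.from_euler("xyz",s["ee_rot"]).inv().apply(np.array(target)-s["eef_pos"])*100
def rep():
    s=read_state(); print("t",round(s["clock"],2),"press mm",np.round(press(s["eef_pos"])*1000,1),"rpy",np.round(s["ee_rot"],3),"F",np.round(s["force"],1),"open",round(s["opening"],3),"j",np.round(s["joint_positions"],2))
E
python3 - <<'E'
from h import *
rep(); print(slide([.516,-.170,.371]),press([.516,-.170,.07])*1000)
E
```

```text
t 1.2 press mm [-374.2  562.7  371.8] rpy [ 3.141e+00 -2.000e-03  1.457e+00] F [ 0.3  0.1 -0.5] open 0.171 j [-1.38  0.31  0.22  1.23 -0.07  1.61 -1.29]
[-7.30930633e+01  3.37345893e+01 -6.40552003e-02] [ -36.43734645 -168.06343976   70.        ]
```

servo_tool --moves '[{"hand":255,"slide":[-4,4,0],"spin":0},{"hand":255,"slide":[-4,4,0],"spin":0},{"hand":255,"slide":[-4,4,0],"spin":0},{"hand":255,"slide":[-4,4,0],"spin":0},{"hand":255,"slide":[-5,3,0],"spin":0},{"hand":255,"slide":[-5,3,0],"spin":0},{"hand":255,"slide":[-5,3,0],"spin":0},{"hand":255,"slide":[-5,3,0],"spin":0}]'

```text
clock: 2.2
eef_pos: [0.5007, 0.2024, 0.3694]
ee_rot: [-3.141, 0.001, 1.461]
force: [0.9, -0.2, 0.6]
opening: 0.005
finger_force: 0.0
```

servo_tool --moves '[{"hand":255,"slide":[-5,1,0],"spin":0},{"hand":255,"slide":[-5,1,0],"spin":0},{"hand":255,"slide":[-5,1,0],"spin":0},{"hand":255,"slide":[-5,1,0],"spin":0},{"hand":255,"slide":[-5,1,0],"spin":0},{"hand":255,"slide":[-5,0,0],"spin":0},{"hand":255,"slide":[-4,0,0],"spin":0},{"hand":255,"slide":[0,0,0],"spin":0}]'

```text
clock: 3.2
eef_pos: [0.5099, -0.143, 0.3698]
ee_rot: [-3.141, 0.001, 1.454]
force: [1.0, 0.7, -0.6]
opening: 0.006
finger_force: 0.0
```

Run:
```python
from h import *
rep(); print(slide([.516,-.170,.10]))
```

```text
t 3.2 press mm [ -45.6 -141.9  369.8] rpy [-3.141e+00  1.000e-03  1.454e+00] F [ 1.   0.7 -0.6] open 0.006 j [-0.6   0.03  0.82  1.55 -0.02  1.57  0.11]
[-2.59614982  0.93422347 26.98295355]
```

servo_tool --moves '[{"hand":255,"slide":[-1.3,0.5,4.5],"spin":0},{"hand":255,"slide":[-1.3,0.4,4.5],"spin":0},{"hand":255,"slide":[0,0,4.5],"spin":0},{"hand":255,"slide":[0,0,4.5],"spin":0},{"hand":255,"slide":[0,0,4.5],"spin":0},{"hand":255,"slide":[0,0,4],"spin":0},{"hand":255,"slide":[0,0,0],"spin":0}]'

```text
clock: 4.08
eef_pos: [0.5148, -0.1646, 0.1025]
ee_rot: [-3.135, 0.0, 1.459]
force: [0.2, -0.8, 0.6]
opening: 0.005
finger_force: 0.0
```

servo_tool --moves '[{"hand":255,"slide":[0,0,0.7],"spin":0},{"hand":255,"slide":[0,0,0.7],"spin":0},{"hand":255,"slide":[0,0,0.5],"spin":0},{"hand":255,"slide":[0,0,0],"spin":0}]'

```text
clock: 4.58
eef_pos: [0.5172, -0.166, 0.0866]
ee_rot: [3.142, -0.0, 1.456]
force: [-0.3, -1.0, 0.6]
opening: 0.001
finger_force: 0.0
```

servo_tool --moves '[{"hand":255,"slide":[0,0,0.5],"spin":0},{"hand":255,"slide":[0,0,0.5],"spin":0},{"hand":255,"slide":[0,0,0.5],"spin":0},{"hand":255,"slide":[0,0,0.5],"spin":0},{"hand":255,"slide":[0,0,0],"spin":0}]'

```text
clock: 5.2
eef_pos: [0.5167, -0.1662, 0.0663]
ee_rot: [-3.141, -0.0, 1.455]
force: [-3.8, 0.8, 6.9]
opening: 0.004
finger_force: 3.3
```

servo_tool --moves '[{"hand":255,"slide":[0,0,0.4],"spin":0},{"hand":255,"slide":[0,0,0.3],"spin":0},{"hand":255,"slide":[0,0,0],"spin":0}]'

```text
clock: 5.58
eef_pos: [0.5162, -0.1662, 0.0593]
ee_rot: [-3.14, -0.0, 1.455]
force: [-5.2, 1.6, 8.0]
opening: 0.006
finger_force: 4.2
```

servo_tool --moves '[{"hand":255,"slide":[0,0,0.3],"spin":0},{"hand":255,"slide":[0,0,0],"spin":0}]'

```text
clock: 5.82
eef_pos: [0.5163, -0.1662, 0.0581]
ee_rot: [-3.14, -0.002, 1.455]
force: [-15.0, 4.0, 32.5]
opening: 0.006
finger_force: 16.4
```

servo_tool --moves '[{"hand":255,"slide":[0,0,0.2],"spin":0},{"hand":255,"slide":[0,0,0],"spin":0}]'

```text
clock: 6.08
eef_pos: [0.5163, -0.1663, 0.0576]
ee_rot: [-3.14, -0.003, 1.455]
force: [-22.0, 6.5, 54.6]
opening: 0.006
finger_force: 27.0
```

At the stop (the force jumped to 55 N with almost no further travel). Release and rise.

servo_tool --moves '[{"hand":255,"slide":[0,0,-0.5],"spin":0},{"hand":255,"slide":[0,0,-2],"spin":0},{"hand":255,"slide":[0,0,-4],"spin":0},{"hand":255,"slide":[0,0,-5],"spin":0},{"hand":255,"slide":[0,0,-5],"spin":0},{"hand":200,"slide":[0,0,-5],"spin":0},{"hand":150,"slide":[0,0,-5],"spin":0},{"hand":130,"slide":[0,0,0],"spin":0}]'

```text
clock: 7.08
eef_pos: [0.5184, -0.1668, 0.3234]
ee_rot: [3.136, -0.0, 1.455]
force: [0.4, 0.4, 0.2]
opening: 0.259
finger_force: 0.0
```

Run:
```python
from h import *
rep(); S=cam("side"); T=cam("top")
# tab target
print("to above tab",slide(world([-.032,.030,.300])))
b=cv2.resize(S[0][150:290,205:325],(514,600),interpolation=cv2.INTER_CUBIC)
cv2.imwrite("pics/s1.png",b)
```

```text
t 7.08 press mm [ -34.4 -164.6  323.4] rpy [ 3.136 -0.     1.455] F [0.4 0.4 0.2] open 0.259 j [-0.58  0.08  0.87  1.61 -0.06  1.47  0.18]
to above tab [19.39839483  0.37382095  1.96631669]
```

View pics/s1.png

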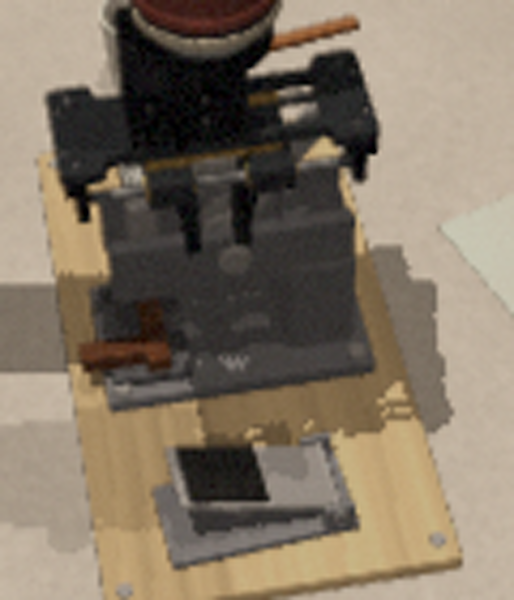

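The pedal is back up: its tread is at (222,475) and the plate slopes as before. I move over the tab and look with the wrist camera.

servo_tool --moves '[{"hand":130,"slide":[4,0,-1.5],"spin":0},{"hand":130,"slide":[4,0,-1.5],"spin":0},{"hand":130,"slide":[4,0,0],"spin":0},{"hand":130,"slide":[3,0.2,0],"spin":0},{"hand":130,"slide":[0,0,0],"spin":0},{"hand":130,"slide":[0,0,0],"spin":0}]'

```text
clock: 7.92
eef_pos: [0.5359, -0.0181, 0.3486]
ee_rot: [-3.14, 0.001, 1.455]
force: [0.2, -0.5, -0.5]
opening: 0.489
finger_force: 0.0
```

Run:
```python
from h import *
import pickle
rep(); W=cam("wrist"); pickle.dump(W,open("w1.pkl","wb")); print(press(-W[2].T@W[3]))
for n,p in (("tab",(-.032,.03,.231)),("tabtop",(-.032,.03,.243)),("pivot",(-.032,.084,.205)),("grip",(.085,0,.272))): print(n,proj(W,world(p)))
cv2.imwrite("pics/w1.png",W[0])
```

```text
t 7.92 press mm [-34.1 -14.9 348.6] rpy [-3.140e+00  1.000e-03  1.455e+00] F [ 0.2 -0.5 -0.5] open 0.489 j [-0.75  0.05  0.74  1.58 -0.03  1.53 -0.12]
[-0.0343155   0.06000015  0.50365773]
tab [258.84129    142.55348972]
tabtop [258.95356219 144.04898863]
pivot [258.69943126  83.11027911]
grip [401.50927321 184.71613278]
```

View pics/w1.png

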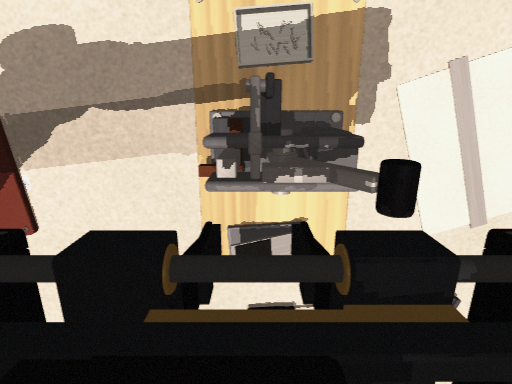

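The wrist view shows the catch bar running from the pivot at (256,80) to (257,178), the tab near (257,142) and the grip at (398,188). That is within 3 px (about 3 mm) of the predictions. I take a second wrist position over the tab and triangulate.

servo_tool --moves '[{"hand":130,"slide":[2.2,0,0],"spin":0},{"hand":130,"slide":[2.2,0,0],"spin":0},{"hand":130,"slide":[0,0,0],"spin":0},{"hand":130,"slide":[0,0,0],"spin":0}]'

```text
clock: 8.48
eef_pos: [0.5414, 0.0257, 0.3495]
ee_rot: [-3.142, 0.001, 1.455]
force: [0.4, 0.2, -0.2]
opening: 0.492
finger_force: 0.0
```

Run:
```python
from h import *
import pickle
rep(); W=cam("wrist"); pickle.dump(W,open("w2.pkl","wb")); W1=pickle.load(open("w1.pkl","rb"))
for n,p in (("tab",(-.032,.03,.231)),("pivot",(-.032,.084,.205)),("grip",(.085,0,.272))): print(n,proj(W,world(p)))
def grip(c):
    m=(c[0].max(axis=2)<40).astype(np.uint8); m[:, :376]=0; m[:130]=0; m[221:]=0; m[:,430:]=0
    n,l,st,ce=cv2.connectedComponentsWithStats(m); i=1+np.argmax(st[1:,4]); print(st[i]); return ce[i]
a,b=grip(W1),grip(W); P,e=tri(W1,a,W,b); print("grip",a,b,press(P)*1000,e)
o=[cv2.resize(c[0][y:y+130,200:300],(390,507),interpolation=cv2.INTER_CUBIC) for c,y in((W1,60),(W,110))]
cv2.imwrite("pics/w12.png",np.hstack(o))
```

```text
t 8.47 press mm [-33.6  29.2 349.5] rpy [-3.142e+00  1.000e-03  1.455e+00] F [ 0.4  0.2 -0.2] open 0.492 j [-0.79  0.07  0.71  1.56 -0.04  1.53 -0.2 ]
tab [258.08372174 188.18405525]
pivot [257.94375073 129.83485241]
grip [393.23821052 233.75176607]
[ 376  159   45   58 2177]
[376 209  35  12 369]
grip [397.38079927 187.16720257] [391.47154472 215.04878049] [172.08174556 -50.58725562  90.53775905] 0.0014789639012577694
```

View pics/w12.png

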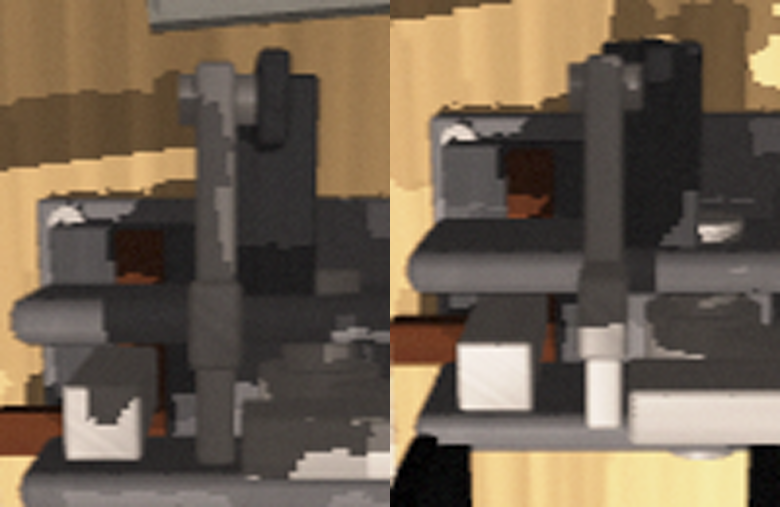

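Both crops show the tab centred at about u=255, with v=144 and then v=189. That puts it at press (-35, 30) with its top at about 243 mm, as expected with the catch nearly closed. Descend and pinch.

servo_tool --moves '[{"hand":130,"slide":[0,-0.1,3],"spin":0},{"hand":130,"slide":[0,0,3],"spin":0},{"hand":130,"slide":[0,0,3],"spin":0},{"hand":130,"slide":[0,0,2],"spin":0},{"hand":130,"slide":[0,0,1.3],"spin":0},{"hand":130,"slide":[0,0,0],"spin":0}]'

```text
clock: 9.28
eef_pos: [0.5401, 0.0261, 0.2262]
ee_rot: [-3.141, 0.001, 1.455]
force: [-0.5, 0.4, -0.5]
opening: 0.492
finger_force: 0.0
```

servo_tool --moves '[{"hand":200,"slide":[0,0,0],"spin":0},{"hand":255,"slide":[0,0,0],"spin":0},{"hand":255,"slide":[0,0,0],"spin":0},{"hand":255,"slide":[0,0,0],"spin":0},{"hand":255,"slide":[0,0,0],"spin":0}]' --grip_force 8

```text
clock: 9.9
eef_pos: [0.5401, 0.0265, 0.2266]
ee_rot: [-3.141, 0.0, 1.456]
force: [-3.1, -0.2, 3.0]
opening: 0.14
finger_force: 8.0
```

Run:
```python
from h import *
rep()
```

```text
t 9.9 press mm [-35.   29.9 226.6] rpy [-3.141  0.     1.456] F [-3.1 -0.2  3. ] open 0.14 j [-0.78  0.12  0.71  1.77 -0.08  1.29 -0.16]
```

Pinched: the opening is 12 mm. Now swing along the arc.

servo_tool --moves '[{"hand":255,"slide":[0.6,0,-0.75],"spin":0},{"hand":255,"slide":[0.7,0,-0.75],"spin":0},{"hand":255,"slide":[0.8,0,-0.55],"spin":0},{"hand":255,"slide":[0.85,0,-0.5],"spin":0},{"hand":255,"slide":[0.95,0,-0.3],"spin":0},{"hand":255,"slide":[0.95,0,-0.2],"spin":0}]'

```text
clock: 10.65
eef_pos: [0.5457, 0.0757, 0.2573]
ee_rot: [-3.141, -0.0, 1.456]
force: [-4.1, -1.4, -3.8]
opening: 0.14
finger_force: 8.0
```

servo_tool --moves '[{"hand":255,"slide":[1,0,0],"spin":0},{"hand":255,"slide":[1,0,0.15],"spin":0},{"hand":255,"slide":[0.9,0,0.3],"spin":0},{"hand":255,"slide":[0.9,0,0.45],"spin":0},{"hand":255,"slide":[0,0,0],"spin":0}]'

```text
clock: 11.28
eef_pos: [0.5502, 0.1141, 0.2476]
ee_rot: [-3.141, -0.0, 1.458]
force: [-3.7, 2.4, -2.1]
opening: 0.136
finger_force: 8.0
```

Run:
```python
from h import *
rep()
```

```text
t 11.28 press mm [-34.9 118.1 247.6] rpy [-3.141 -0.     1.458] F [-3.7  2.4 -2.1] open 0.136 j [-0.86  0.16  0.65  1.69 -0.1   1.33 -0.3 ]
```

servo_tool --moves '[{"hand":255,"slide":[0.8,0,0.55],"spin":0},{"hand":255,"slide":[0.7,0,0.7],"spin":0},{"hand":255,"slide":[0.6,0,0.75],"spin":0},{"hand":255,"slide":[0.4,0,0.8],"spin":0},{"hand":255,"slide":[0.1,0,0.2],"spin":0},{"hand":255,"slide":[0,0,0],"spin":0}]'

```text
clock: 12.02
eef_pos: [0.5531, 0.1382, 0.2188]
ee_rot: [-3.141, -0.0, 1.455]
force: [-7.8, -2.0, 5.4]
opening: 0.134
finger_force: 8.0
```

Run:
```python
from h import *
rep(); S=cam("side")
```

```text
t 12.03 press mm [-34.8 142.3 218.8] rpy [-3.141 -0.     1.455] F [-7.8 -2.   5.4] open 0.134 j [-0.87  0.2   0.63  1.71 -0.12  1.28 -0.33]
```

servo_tool --moves '[{"hand":180,"slide":[0,0,0],"spin":0},{"hand":130,"slide":[0,0,0],"spin":0},{"hand":130,"slide":[0,0,0],"spin":0},{"hand":130,"slide":[0,0,0],"spin":0},{"hand":130,"slide":[0,0,-3],"spin":0},{"hand":130,"slide":[0,0,-5],"spin":0},{"hand":60,"slide":[0,0,-5],"spin":0},{"hand":0,"slide":[0,0,-2],"spin":0}]'

```text
clock: 13.08
eef_pos: [0.5542, 0.1383, 0.3712]
ee_rot: [3.138, -0.002, 1.456]
force: [1.3, 0.4, -0.3]
opening: 0.64
finger_force: 0.0
```

servo_tool --moves '[{"hand":0,"slide":[-3,3,0],"spin":0},{"hand":0,"slide":[-3,3,0],"spin":0},{"hand":0,"slide":[-3,3,0],"spin":0},{"hand":0,"slide":[-3,3,0],"spin":0},{"hand":0,"slide":[-2,0,0],"spin":0},{"hand":0,"slide":[0,0,0],"spin":0}]'

```text
clock: 13.82
eef_pos: [0.656, -0.0165, 0.3683]
ee_rot: [3.141, 0.001, 1.452]
force: [0.4, 0.2, -0.5]
opening: 0.995
finger_force: 0.0
```

Run:
```python
from h import *
rep(); W=cam("wrist"); cv2.imwrite("pics/w3.png",W[0]); 
for q in(1.57,1.9,2.2):
    print(q,"bar end",proj(W,world([-.034,.084-.09*np.cos(q),.205+.09*np.sin(q)])),"grip",proj(W,world([.085,0,.272])))
```

```text
t 13.82 press mm [ 85.1   0.4 368.3] rpy [3.141e+00 1.000e-03 1.452e+00] F [ 0.4  0.2 -0.5] open 0.995 j [-0.56  0.38  0.75  1.24 -0.25  1.62  0.02]
1.57 bar end [96.90615178 97.69940387] grip [256.41311437 195.86724591]
1.9 bar end [94.2384875 56.2854528] grip [256.41311437 195.86724591]
2.2 bar end [98.05919109 24.65882986] grip [256.41311437 195.86724591]
```

View pics/w3.png

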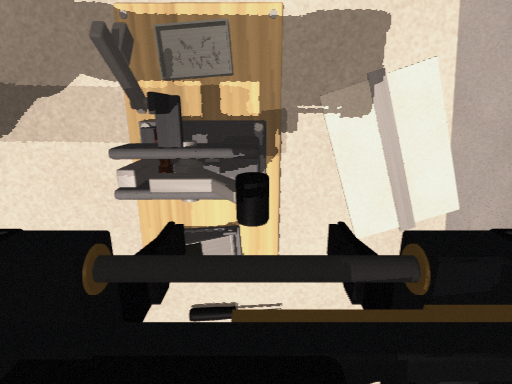

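The catch is fully open (bar end at (100,28), which matches 2.2 rad), and the grip is centred at (252,198), i.e. about press (82,-2). I spin 90 degrees so the pads take the barrel's free ends.

servo_tool --moves '[{"hand":0,"slide":[-0.25,-0.35,0],"spin":0.18},{"hand":0,"slide":[0,0,0],"spin":0.18},{"hand":0,"slide":[0,0,0],"spin":0.18},{"hand":0,"slide":[0,0,0],"spin":0.18},{"hand":0,"slide":[0,0,0],"spin":0.18},{"hand":0,"slide":[0,0,0],"spin":0.18},{"hand":0,"slide":[0,0,0],"spin":0.18},{"hand":0,"slide":[0,0,0],"spin":0.18}]'

```text
clock: 14.88
eef_pos: [0.6524, -0.014, 0.3684]
ee_rot: [-3.14, -0.0, 0.013]
force: [-0.0, 0.8, 0.2]
opening: 1.001
finger_force: 0.0
```

servo_tool --moves '[{"hand":0,"slide":[0,0,0],"spin":0.13},{"hand":0,"slide":[0,0,2],"spin":0},{"hand":0,"slide":[0,0,0],"spin":0},{"hand":0,"slide":[0,0,0],"spin":0}]'

```text
clock: 15.38
eef_pos: [0.6527, -0.0153, 0.3488]
ee_rot: [-3.141, -0.0, -0.112]
force: [-0.1, -0.1, -0.0]
opening: 0.998
finger_force: 0.0
```

Run:
```python
from h import *
rep(); W=cam("wrist")
m=(W[0].max(axis=2)<40).astype(np.uint8)
n,l,st,ce=cv2.connectedComponentsWithStats(m)
for i in range(1,n):
    if st[i,4]>400: print(st[i],ce[i])
print("pred",proj(W,world([.082,-.002,.272])))
c=onz(W,(252,198),.272); print(slide(world([.082,-.002,.261])))
cv2.imwrite("pics/w4.png",W[0])
```

```text
t 15.38 press mm [ 81.7   1.2 348.8] rpy [-3.141 -0.    -0.112] F [-0.1 -0.1 -0. ] open 0.998 j [-0.74  0.45  1.05  1.29 -0.39  1.61 -1.44]
[499 112  13  94 592] [506.94594595 144.83108108]
[    0   179   512   205 58880] [244.93053668 313.02415082]
[ 231  184   56   42 1910] [258.80628272 203.18795812]
pred [259.04382192 201.8014797 ]
[7.89083457e-03 2.85569646e-01 8.79467054e+00]
```

View pics/w4.png

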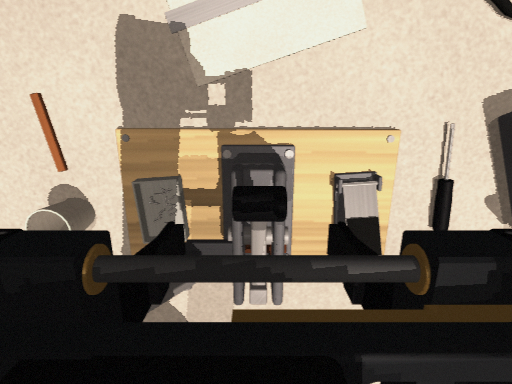

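The barrel shows at (259,203), within 1.5 px of the prediction. Descend 8.8 cm and clamp the ends.

servo_tool --moves '[{"hand":0,"slide":[0,0.3,2.5],"spin":0},{"hand":0,"slide":[0,0,2.5],"spin":0},{"hand":0,"slide":[0,0,2.3],"spin":0},{"hand":0,"slide":[0,0,1.5],"spin":0},{"hand":0,"slide":[0,0,0],"spin":0}]'

```text
clock: 16.05
eef_pos: [0.6521, -0.0193, 0.2597]
ee_rot: [3.142, 0.001, -0.114]
force: [-1.1, 0.4, 0.8]
opening: 1.002
finger_force: 0.0
```

servo_tool --moves '[{"hand":80,"slide":[0,0,0],"spin":0},{"hand":120,"slide":[0,0,0],"spin":0},{"hand":255,"slide":[0,0,0],"spin":0},{"hand":255,"slide":[0,0,0],"spin":0},{"hand":255,"slide":[0,0,0],"spin":0},{"hand":255,"slide":[0,0,0],"spin":0}]' --grip_force 45

```text
clock: 16.8
eef_pos: [0.6526, -0.0181, 0.2601]
ee_rot: [-3.14, -0.0, -0.113]
force: [0.8, 5.5, 1.7]
opening: 0.5
finger_force: 45.0
```

Run:
```python
from h import *
rep()
qs=np.arange(0,1.101,.1); p=np.c_[150*np.sin(.6-qs),150*np.cos(.6-qs)]
print(np.round(np.diff(p,axis=0)/10,2))
```

```text
t 16.8 press mm [ 82.   -1.5 260.1] rpy [-3.14  -0.    -0.113] F [0.8 5.5 1.7] open 0.5 j [-0.76  0.48  1.03  1.45 -0.41  1.44 -1.41]
[[-1.28  0.78]
 [-1.35  0.65]
 [-1.41  0.51]
 [-1.45  0.37]
 [-1.48  0.22]
 [-1.5   0.07]
 [-1.5  -0.07]
 [-1.48 -0.22]
 [-1.45 -0.37]
 [-1.41 -0.51]
 [-1.35 -0.65]]
```

Opening 0.5 is 44 mm, so the barrel is held by its ends. Now pull along the arc (tool x is press x).

servo_tool --moves '[{"hand":255,"slide":[-1.3,0,-0.8],"spin":0},{"hand":255,"slide":[-1.35,0,-0.65],"spin":0},{"hand":255,"slide":[-1.4,0,-0.5],"spin":0},{"hand":255,"slide":[-1.45,0,-0.35],"spin":0},{"hand":255,"slide":[0,0,0],"spin":0}]'

```text
clock: 17.42
eef_pos: [0.5985, -0.0118, 0.2835]
ee_rot: [-3.14, -0.003, -0.112]
force: [6.1, 3.8, -3.0]
opening: 0.5
finger_force: 45.0
```

servo_tool --moves '[{"hand":255,"slide":[-1.5,0,-0.2],"spin":0},{"hand":255,"slide":[-1.5,0,-0.1],"spin":0},{"hand":255,"slide":[-1.5,0,0.1],"spin":0},{"hand":255,"slide":[-1.5,0,0.2],"spin":0},{"hand":255,"slide":[-1.45,0,0.35],"spin":0},{"hand":255,"slide":[0,0,0],"spin":0}]'

```text
clock: 18.18
eef_pos: [0.5257, -0.0034, 0.2808]
ee_rot: [-3.138, -0.006, -0.112]
force: [9.7, 5.2, 1.0]
opening: 0.499
finger_force: 45.0
```

Run:
```python
from h import *
rep()
```

```text
t 18.18 press mm [-45.8  -1.4 280.8] rpy [-3.138 -0.006 -0.112] F [9.7 5.2 1. ] open 0.499 j [-1.19  0.04  1.17  1.73 -0.04  1.38 -1.7 ]
```

servo_tool --moves '[{"hand":255,"slide":[-1.4,0,0.5],"spin":0},{"hand":255,"slide":[-1.35,0,0.6],"spin":0},{"hand":255,"slide":[0,0,0],"spin":0}]'

```text
clock: 18.55
eef_pos: [0.4987, -0.0003, 0.2701]
ee_rot: [-3.137, -0.007, -0.113]
force: [10.1, 6.4, 3.6]
opening: 0.5
finger_force: 45.0
```

servo_tool --moves '[{"hand":255,"slide":[-0.4,0,0.2],"spin":0},{"hand":255,"slide":[0,0,0],"spin":0}]'

```text
clock: 18.8
eef_pos: [0.4955, 0.0001, 0.2684]
ee_rot: [-3.138, -0.008, -0.113]
force: [10.0, 6.3, 3.4]
opening: 0.497
finger_force: 45.0
```

servo_tool --moves '[{"hand":255,"slide":[-0.2,0,0.1],"spin":0},{"hand":255,"slide":[0,0,0],"spin":0}]'

```text
clock: 19.05
eef_pos: [0.4938, 0.0003, 0.2674]
ee_rot: [-3.138, -0.008, -0.113]
force: [11.3, 7.0, 2.9]
opening: 0.499
finger_force: 45.0
```

Run:
```python
from h import *
rep()
```

```text
t 19.05 press mm [-78.   -1.5 267.4] rpy [-3.138 -0.008 -0.113] F [11.3  7.   2.9] open 0.499 j [-1.24 -0.13  1.09  1.82  0.11  1.37 -1.86]
```

servo_tool --moves '[{"hand":255,"slide":[-0.3,0,0.15],"spin":0},{"hand":255,"slide":[0,0,0],"spin":0}]'

```text
clock: 19.3
eef_pos: [0.4913, 0.0005, 0.2661]
ee_rot: [-3.138, -0.01, -0.114]
force: [14.2, 6.2, 2.1]
opening: 0.496
finger_force: 45.0
```

servo_tool --moves '[{"hand":255,"slide":[-0.2,0,0.1],"spin":0},{"hand":255,"slide":[0,0,0],"spin":0}]'

```text
clock: 19.55
eef_pos: [0.4909, 0.0006, 0.2659]
ee_rot: [-3.137, -0.013, -0.114]
force: [21.3, 5.3, 1.7]
opening: 0.5
finger_force: 45.0
```

It meets the stop (the force is rising with almost no motion). A little more preload, a short hold, then check the grip's pose in a picture.

servo_tool --moves '[{"hand":255,"slide":[-0.2,0,0.1],"spin":0},{"hand":255,"slide":[0,0,0],"spin":0},{"hand":255,"slide":[0,0,0],"spin":0},{"hand":255,"slide":[0,0,0],"spin":0}]' --grip_force 50

```text
clock: 20.05
eef_pos: [0.4906, 0.0006, 0.2657]
ee_rot: [-3.137, -0.017, -0.114]
force: [27.3, 5.3, 1.7]
opening: 0.502
finger_force: 50.0
```

Run:
```python
from h import *
rep(); S=cam("side"); W=cam("wrist")
a=cv2.resize(S[0][140:290,190:320],(440,508),interpolation=cv2.INTER_CUBIC); b=cv2.resize(W[0][:,100:370],(357,508))
cv2.imwrite("pics/end.png",np.hstack([a,b]))
```

```text
t 20.05 press mm [-81.2  -1.4 265.7] rpy [-3.137 -0.017 -0.114] F [27.3  5.3  1.7] open 0.502 j [-1.24 -0.15  1.07  1.84  0.14  1.36 -1.89]
```

View pics/end.png

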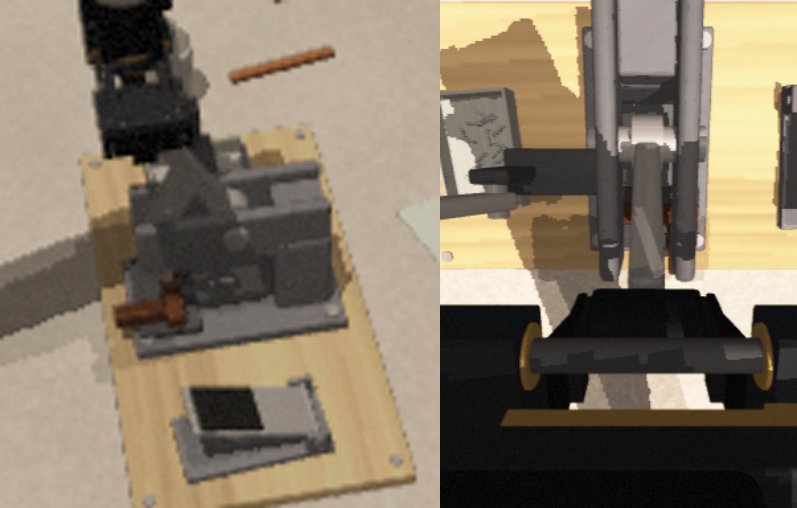

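The picture shows the lever leaning to the front, with its stem at (650,220) running into the clamped barrel. The catch is open at (480,190) and the pedal is up at (250,420). The lever is at its stop with 27 N of preload, so I hand in.

```bash
python3 -c "from workcell import finish_job; print(finish_job())"
```

```text
the job is handed in; nothing more can be done
None
```

The job is handed in at about 20 s on the clock: the pedal was pressed to its stop and sprang back up, the catch is flipped fully open, and the lever is held at its front stop by the gripper; the cup, screwdriver and slat were never touched.

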